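# Make up the rabbit kit and the guinea-pig kit

### The arm

A 6-joint arm with a two-finger parallel gripper is mounted at the origin on the work surface. World frame = base frame: x ahead of the robot, y to its left, z up, the work surface at z = 0. Lengths are in m, angles in degrees, forces in N, time in s.
With the tool pointing down it reaches from about 0.275 to 0.725 m from the base axis. Payload 5.6 kg.
Tool frame: the origin (TCP) lies on the mounting face of the last link; the fingertips stand 173 mm ahead of it and the grasp point (between the pads) lies 155 mm ahead of it (arm.grip_point_offset is the distance from the TCP to the grasp point, in m); z points along the fingers, y is the direction in which the jaws open and shut (so a half turn about z gives the same grasp; the last joint's range is limited). The gripper opens to 85 mm and grips with 20 to 120 N. Pads are 22 mm wide; open, the fingers measure 114 mm over their backs; the gripper's body (76 mm by 85 mm) begins 54 mm behind the grasp point. The pads swing forward as they close: fully open they stand 13 mm farther back than shut.
Start: joints at [82.999, 14.616, 6.199, 0, -81.583, -16.306], TCP at [0.218, 0.505, 0.405] pointing down, gripper open.
Joint ranges: [-168.99, 168.99], [-69.2, 112.95], [-62.41, 85.93], [-164.36, 98.24], [-168.68, -3.75], [-174.98, 174.98]. Speed limits (degrees/s): [147.25, 147.25, 180, 180, 180, 180].

### API

Orientations are given as a 3x3 rotation matrix whose columns are the frame's x, y, z axes.
In Python, from bench import arm gives the robot as it stands. Calls block until the motion is done:
- arm.move_to(position, orientation): joint-space move of the TCP to a pose.
- arm.move_straight(position, velocity=0.15, orientation=None): straight line of the TCP; orientation=None keeps the orientation; velocity is the mean speed in m/s.
- arm.goto_joints(angles): joint-space move.
- arm.gripper_open() and arm.close(strength=None): open the fingers fully, or close them until they stop; strength is the grip in N (None keeps the last).
- arm.sleep(seconds).
- arm.solve_ik(position, orientation): joint angles nearest the present ones, or None.
- arm.snapshot(name): name is "scene" or "top" or "wrist"; returns a dict with "color" (480x640x3 uint8, red, green, blue), "depth" (480x640 float32, m along the optical axis (not along the pixel's ray), 0 where there is no reading), "vertical_fov" (degrees; the focal length in pixels is half the picture's height over the tangent of half this angle, whatever the lens; pixels are square), "cx", "cy" (the principal point, pixels), "pose" (4x4, takes a point from camera to world coordinates). Camera axes: x right, y down, z forward; pixel columns grow to the right and rows downward; lengths in m; the calibration is good to about 2 mm. A picture is of the moment at which its call begins.
A pose or a line that the arm cannot do raises arm.Unreachable and nothing moves.
- arm.close_job(): hands the job in, once; it reports no verdict.
Trained networks look in a picture, given as the dict that the camera call returned (one of the last four; its "shot" number tells which), for a name from the list of things; names that differ only in an ending like _2 or _b are one class to them, and where a whole thing is asked for, a point or a joint stands for the part that bears it (a point fixed in the world has none). Each returns a list of dicts, best first, with "p" (0 to 1); they miss things now and then, are a little off and sometimes report something else, mostly with a low value. They report only what shows in the picture. A call takes as long as a camera call. They do not tell look-alikes from the thing itself.
- arm.cut_out(query, picture): "mask" (480x640 bool, what is visible of it) and "rect" ([left, top, right, bottom] in pixels, round what is visible of it).
- arm.pinpoint(query, picture): "xy" ([column, row] in pixels: a listed point, or the origin of a listed thing).
Readings, each from a call of its own:
- arm.read_t(): time.
- arm.read_q(): joint angles.
- arm.read_joint_vel(): joint speeds.
- arm.read_effort(): joint torques, N m.
- arm.read_tcp_pos(): TCP position.
- arm.read_eef_rot(): TCP orientation.
- arm.read_wrist_force(): force on the tool from outside, world axes, zero at the start.
- arm.read_wrist_torque(): the same for the moment, N m.
- arm.read_grip_width(): opening from 0.0 (shut) to 1.0 (fully open).
Only numpy, scipy, OpenCV 4.12 (cv2) and the standard library are available. Lean on these libraries where they do the work, as an engineer would, in place of code of your own. Each camera call takes 0.05 s, during which the arm holds its last target.

### The job

Make up two pet kits, one item at a time. First the rabbit kit: stand the yellow dish flat in the red tray, then stand the apple-wood chew toy upright in that dish. Then the guinea-pig kit: lay the green comb flat in the open part of the blue tray and, last of all, press the glass drip bottle upright down into the tray's chrome spring clip until it stands fully home with the spring gate closed on it; set ceramic and glass down without dropping them, keep the bottle upright, and leave the white dish and the orange hay rack where they stand.

Things in the scene. Friction and masses are not known exactly. Their poses are not given: they have to be found in the camera images.
- red_tray: Red open plastic tray, fixed, 250 (its x) x 150 (its y) mm outside, walls 20 mm high and 5 mm thick, floor top 5 mm above its origin. Origin: centre of the underside; z up. Its yaw is within 0.2 rad of the world axes; it may be left or right of the blue tray.
- blue_tray: Blue open plastic tray, same size and build as the red one, fixed. Its end at +x carries the chrome clip; its open part for the comb is the rest of the floor (the centre of the comb belongs between x = -100 and 0 mm in the tray frame; -60 mm, lying crosswise, leaves good finger room). Origin: centre of the underside; z up.
- clip: Chrome spring clip on the blue tray floor, axes as the tray. Origin: on the tray floor (5 mm above the tray origin) on the clipped bottle axis. Fixed back, face at x = +18 mm; side plates at y = +/-26; sprung gate on the -x side. All flare at the top: mouth about 57 mm in x (+/-29), 65 in y; height up to 56 mm. The bottle foot, pushed straight down, drives the gate open: no need to hold it.
- gate (a joint): Spring gate of the clip, a steel paddle 36 mm wide sliding along the clip's x. 0 = shut (its face 30 mm from the back), grows in m as it opens towards the clip's -x, at most 0.025. Spring 2 N when shut, plus 0.25 N per mm. About 0.006 with the bottle seated between gate and back. Pushing the bottle past it takes 5 to 15 N.
- yellow_dish: Loose yellow ceramic dish, round, 66 mm outside diameter, 34 mm high, wall 5 mm (inside 56 mm), inner floor 6 mm up, about 0.16 kg. Origin: centre of the underside; z up. Can be gripped across its whole diameter.
- chew_toy: Loose carved apple-wood chew toy standing upright, 60 mm high, waisted: foot 32 mm diameter, waist 20 mm, straight round head 28 mm diameter from 34 to 60 mm up. About 0.04 kg. Origin: centre of the underside; z up. Grip it by the head, so that the fingers stay above the dish rim.
- comb: Loose green comb lying flat, 100 mm long (its x), 36 mm wide (its y, teeth to -y), 12 mm thick, about 0.04 kg. Origin: centre of the underside; z up. Grip it across its width.
- bottle: Loose glass drip bottle standing upright: glass body 36 mm diameter up to 82 mm, foot edge chamfered 3 mm, blue cap 31 mm diameter up to 106 mm, steel drip tube up to 122 mm. About 0.16 kg. Origin: centre of the underside; z up. Grip the glass above 60 mm, so that the fingers stay above the clip.
- white_dish: Loose white ceramic dish, same shape and size as the yellow one; not wanted, leave it alone. Origin: centre of the underside.
- hay_rack: Loose orange plastic hay rack, 76 (x) x 46 (y) x 70 mm high; not wanted, leave it alone. Origin: centre of the underside.
Mind the look-alikes: they are no part of the job. Of the things like the chew_toy, leave any that is purple or turquoise; of the rest the larger one is meant.

How it is judged (in metres and radians):
On the way, in this order (a step that is already met when the one before it is completed fails the run):
1. the yellow dish stands in the red tray, released (x of yellow_dish in the frame of red_tray between -0.09 and 0.09 m and y of yellow_dish in the frame of red_tray between -0.042 and 0.042 m and z of yellow_dish in the frame of red_tray between 0 and 0.011 m and angle between yellow_dish's own z axis and vertical below 0.12 rad and contact force between the fingers and yellow_dish below 0.2 N and linear speed of yellow_dish below 0.02 m/s), for 0.2 s.
2. the chew toy stands in the yellow dish, which is in the red tray, released (x of yellow_dish in the frame of red_tray between -0.09 and 0.09 m and y of yellow_dish in the frame of red_tray between -0.042 and 0.042 m and z of yellow_dish in the frame of red_tray between 0 and 0.011 m and angle between yellow_dish's own z axis and vertical below 0.12 rad and horizontal distance between chew_toy and yellow_dish below 0.018 m and z of chew_toy in the frame of yellow_dish between 0.001 and 0.012 m and angle between chew_toy's own z axis and vertical below 0.25 rad and contact force between the fingers and chew_toy below 0.2 N and linear speed of chew_toy below 0.02 m/s), for 0.2 s.
3. the comb lies flat in the open part of the blue tray, released (x of comb in the frame of blue_tray between -0.108 and 0.005 m and y of comb in the frame of blue_tray between -0.06 and 0.06 m and z of comb in the frame of blue_tray between 0 and 0.011 m and angle between the z axis of comb and the z axis of blue_tray, either way round below 0.12 rad and contact force between the fingers and comb below 0.2 N and linear speed of comb below 0.02 m/s), for 0.2 s.
4. the bottle stands fully down in the clip with the gate closed on it, released (x of bottle in the frame of clip between -0.006 and 0.006 m and y of bottle in the frame of clip between -0.012 and 0.012 m and z of bottle in the frame of clip between -0.004 and 0.006 m and angle between bottle's own z axis and vertical below 0.1 rad and value of joint gate between 0.003 and 0.011 m and contact force between the fingers and bottle below 0.2 N and linear speed of bottle below 0.02 m/s), for 0.2 s.
At the end, for the whole second after the job is handed in: Dish flat on the red tray floor; toy in it within 18 mm of its centre, upright to 0.25 rad; comb flat on the blue tray floor, clear of the clip; bottle on the floor in the clip (6 mm in x and height, 12 mm in y, 0.1 rad) with the gate pressed on it (3 to 11 mm); all at rest (x of yellow_dish in the frame of red_tray between -0.09 and 0.09 m and y of yellow_dish in the frame of red_tray between -0.042 and 0.042 m and z of yellow_dish in the frame of red_tray between 0 and 0.011 m and angle between yellow_dish's own z axis and vertical below 0.12 rad and horizontal distance between chew_toy and yellow_dish below 0.018 m and z of chew_toy in the frame of yellow_dish between 0.001 and 0.012 m and angle between chew_toy's own z axis and vertical below 0.25 rad and x of comb in the frame of blue_tray between -0.108 and 0.005 m and y of comb in the frame of blue_tray between -0.06 and 0.06 m and z of comb in the frame of blue_tray between 0 and 0.011 m and angle between the z axis of comb and the z axis of blue_tray, either way round below 0.12 rad and x of bottle in the frame of clip between -0.006 and 0.006 m and y of bottle in the frame of clip between -0.012 and 0.012 m and z of bottle in the frame of clip between -0.004 and 0.006 m and angle between bottle's own z axis and vertical below 0.1 rad and value of joint gate between 0.003 and 0.011 m and linear speed of each of yellow_dish, chew_toy, comb, bottle below 0.02 m/s); the robot touches nothing.
It fails at once if the white dish is moved by more than 15 mm (distance of white_dish from where it was at the start of the episode above 0.015 m).
It fails at once if the hay rack is moved by more than 15 mm (distance of hay_rack from where it was at the start of the episode above 0.015 m).
It fails at once if the bottle is tipped by more than 0.6 rad (angle between bottle's own z axis and vertical above 0.6 rad).
It fails at once if the yellow dish is dropped (falls faster than 0.7 m/s, about 25 mm) (linear speed of yellow_dish above 0.7 m/s and contact force between the arm and yellow_dish below 0.05 N and contact force between the fingers and yellow_dish below 0.2 N).
It fails at once if the bottle is dropped (falls faster than 0.7 m/s, about 25 mm) (linear speed of bottle above 0.7 m/s and contact force between the arm and bottle below 0.05 N and contact force between the fingers and bottle below 0.2 N).
It also fails if it takes over 118 s, if anything falls off the work surface, if the arm or the gripper's body presses on something with over 40 N, if the wrist force passes 120 N, or if a joint passes its speed limit or range.

## Working session

There is one attempt and no reset: what is moved stays moved. The work goes in short steps, each a Python script; the robot and the scene stay as the last script left them, time stands still between calls to the robot, and variables do not carry over. Pictures are saved under pics/ and viewed, and the job is handed in when it is done.

```bash
mkdir -p pics; ls; cat > h.py <<'E'
import numpy as np, cv2
from bench import arm
def K(s):
    f=240/np.tan(np.radians(s["vertical_fov"])/2); return f,s["cx"],s["cy"]
def cloud(s):
    f,cx,cy=K(s); d=s["depth"]; v,u=np.mgrid[0:480,0:640]
    P=np.stack([(u-cx)/f*d,(v-cy)/f*d,d],-1)
    T=np.array(s["pose"]); return P@T[:3,:3].T+T[:3,3]
def save(s,n): cv2.imwrite("pics/"+n+".png",cv2.cvtColor(s["color"],cv2.COLOR_RGB2BGR))
E
python3 - <<'E'
from h import *
for n in("scene","top","wrist"):
    s=arm.snapshot(n); save(s,n+"0"); print(n,np.round(s["pose"],3).tolist(),s["vertical_fov"])
    C=cloud(s)
    if n=="wrist":continue
    for q in ["red_tray","blue_tray","clip","yellow_dish","white_dish","chew_toy","comb","bottle","hay_rack"]:
        r=arm.cut_out(q,s)
        for e in r[:4]:
            m=e["mask"]&(s["depth"]>0); 
            if m.sum()<5: continue
            p=C[m]; print(n,q,round(e["p"],2),np.round(e["rect"]),np.round(np.median(p,0),3),np.round(p.min(0),3),np.round(p.max(0),3))
print(arm.read_t())
E
```

```text
pics
scene [[-0.829, 0.397, -0.393, 1.055], [0.559, 0.609, -0.563, 0.807], [0.016, -0.687, -0.727, 1.072], [0.0, 0.0, 0.0, 1.0]] 44.229350303594074
scene red_tray 0.92 [263. 256. 388. 344.] [0.583 0.129 0.005] [ 0.438  0.033 -0.004] [0.713 0.221 0.028]
scene red_tray 0.17 [439. 296. 470. 325.] [0.359 0.326 0.016] [ 0.328  0.281 -0.003] [0.397 0.363 0.038]
scene blue_tray 0.9 [219. 192. 335. 272.] [ 0.562 -0.111  0.006] [ 0.422 -0.211 -0.005] [ 0.691 -0.022  0.063]
scene blue_tray 0.73 [236. 221. 273. 258.] [ 0.628 -0.104  0.029] [ 0.575 -0.167 -0.002] [ 0.665 -0.063  0.063]
scene blue_tray 0.39 [367. 322. 387. 349.] [0.559 0.294 0.041] [ 0.509  0.249 -0.005] [0.57  0.305 0.066]
scene clip 0.93 [235. 220. 272. 256.] [ 0.627 -0.104  0.029] [ 0.575 -0.178 -0.002] [ 0.664 -0.063  0.063]
scene yellow_dish 0.65 [441. 295. 471. 325.] [0.359 0.327 0.016] [ 0.331  0.281 -0.003] [0.397 0.363 0.038]
scene white_dish 0.93 [222. 172. 247. 197.] [ 0.568 -0.319  0.019] [ 0.533 -0.378 -0.005] [ 0.603 -0.279  0.039]
scene white_dish 0.2 [224. 147. 248. 169.] [ 0.51  -0.427  0.009] [ 0.464 -0.475 -0.0
[... 1606 characters left out ...]
0.472 0.322 0.003] [0.491 0.341 0.048]
top chew_toy 0.57 [171. 216. 184. 232.] [0.534 0.345 0.041] [0.525 0.337 0.   ] [0.545 0.359 0.05 ]
top chew_toy 0.55 [186. 169. 209. 185.] [0.639 0.301 0.057] [ 0.626  0.289 -0.003] [0.671 0.338 0.066]
top comb 0.62 [511. 222. 551. 264.] [ 0.509 -0.43   0.01 ] [ 0.463 -0.473 -0.005] [ 0.556 -0.388  0.02 ]
top bottle 0.88 [104. 224. 142. 246.] [0.5   0.433 0.085] [ 0.485  0.424 -0.003] [0.521 0.492 0.126]
top hay_rack 0.87 [458. 285. 500. 324.] [ 0.374 -0.308  0.01 ] [ 0.333 -0.358 -0.003] [ 0.417 -0.27   0.075]
wrist [[-0.396, -0.878, -0.267, 0.286], [-0.918, 0.379, 0.115, 0.475], [0.0, 0.291, -0.957, 0.374], [0.0, 0.0, 0.0, 1.0]] 69.3348784687802
1.05
```

```bash
python3 - <<'E'
import cv2
a=cv2.imread("pics/scene0.png");b=cv2.imread("pics/top0.png")
cv2.imwrite("pics/toysA.png",cv2.resize(a[285:400,325:480],None,fx=5,fy=5,interpolation=2))
E
```

```text
(no output)
```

View pics/toysA.png

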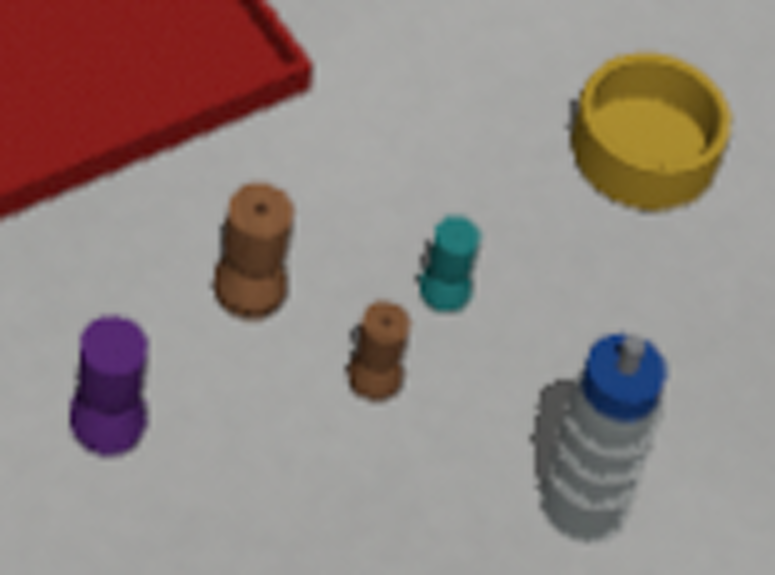

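View pics/top0.png

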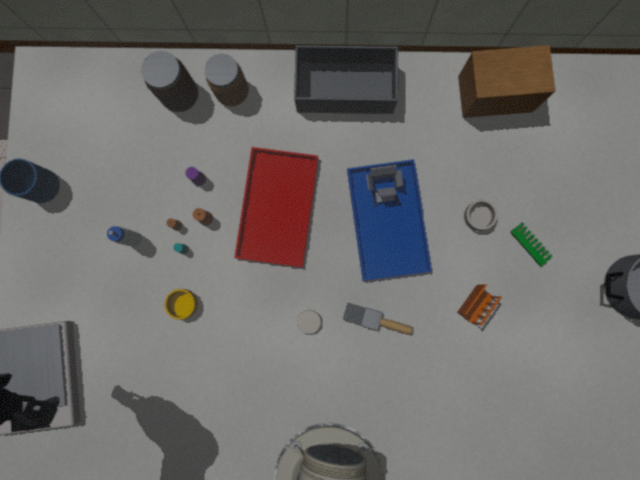

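View pics/scene0.png

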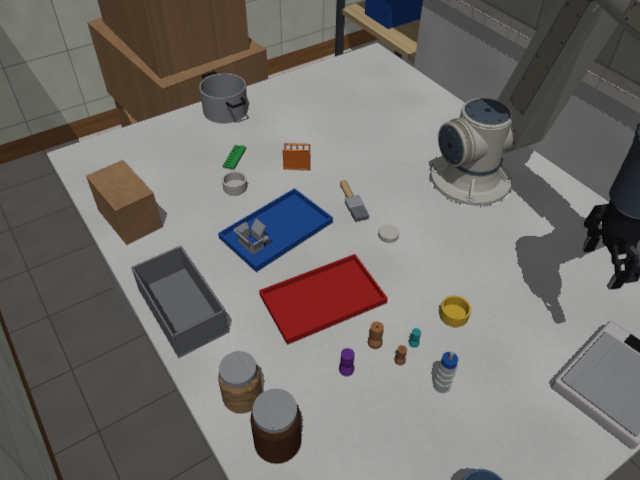

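The scene shows four toy-like things: purple at (347,361), turquoise (415,338), small brown (400,355) and large brown (377,335). Purple and turquoise are excluded. Of the two brown ones, the larger at (377,335) is the apple-wood toy, and the crop confirms it. White dish, comb and rack are on the right of the robot. Next I'll get precise poses.

```bash
cat >> h.py <<'E'
import json
def best(q,s,near=None):
    C=cloud(s)
    for e in arm.cut_out(q,s):
        m=e["mask"]&(s["depth"]>0)
        if m.sum()<5: continue
        if near is None or np.linalg.norm(np.median(C[m],0)[:2]-near)<0.05: return C[m],e
    return None,None
def rect(P):
    (c,sz,a)=cv2.minAreaRect((P[:,:2]*1000).astype(np.float32))
    if sz[0]<sz[1]: sz=sz[::-1]; a+=90
    a=(a+90)%180-90
    return np.round(c,1),np.round(sz,1),round(a,2)
E
python3 - <<'E'
from h import *
for n in("top","scene"):
    s=arm.snapshot(n); C=cloud(s)
    for q in("red_tray","blue_tray","comb"):
        P,e=best(q,s); 
        lo,hi=(0.012,0.026) if "tray" in q else (0.005,0.02)
        W=P[(P[:,2]>lo)&(P[:,2]<hi)]
        if q=="blue_tray": pass
        print(n,q,len(W),rect(W))
    for q,z,d in(("yellow_dish",.034,33),("white_dish",.034,33)):
        P,e=best(q,s); W=P[(P[:,2]>z-.006)]
        c,r=cv2.minEnclosingCircle((W[:,:2]*1000).astype(np.float32)); print(n,q,len(W),np.round(c,1),round(r,1))
    P,e=best("chew_toy",s,np.array([.553,.283])); 
    for lo in(.045,.055):
        W=P[P[:,2]>lo];c,r=cv2.minEnclosingCircle((W[:,:2]*1000).astype(np.float32)); print(n,"toy",len(W),np.round(c,1),round(r,1),W[:,:2].mean(0))
    P,e=best("bottle",s); 
    for lo,hi in((.09,.112),(.1,.112)):
        W=P[(P[:,2]>lo)&(P[:,2]<hi)];c,r=cv2.minEnclosingCircle((W[:,:2]*1000).astype(np.float32)); print(n,"bottle",len(W),np.round(c,1),round(r,1))
    P,e=best("clip",s); W=P[P[:,2]>.04]; print(n,"clip",rect(W),len(W))
    for q in("red_tray","blue_tray","clip","yellow_dish","chew_toy","bottle","comb"):
        # origin pinpoint intersect with z plane
        f,cx,cy=K(s);T=np.array(s["pose"])
        for e in arm.pinpoint(q,s)[:3]:
            d=T[:3,:3]@[(e["xy"][0]-cx)/f,(e["xy"][1]-cy)/f,1]; z=.005 if q=="clip" else 0
            print("  pp",q,round(e["p"],2),np.round((T[:3,3]+d*(z-T[2,3])/d[2])*1000,1))
E
```

```text
top red_tray 998 (array([580.2, 127.1]), array([251.4, 150.8]), -6.72)
top blue_tray 1124 (array([ 555.6, -119.6]), array([251. , 150.4]), 8.84)
top comb 569 (array([ 506. , -431.5]), array([100.8,  33.8]), 42.57)
top yellow_dish 233 [362.1 325.9] 33.0
top white_dish 232 [ 566.4 -318.3] 33.1
top toy 156 [552.3 285.5] 14.4 [0.55141204 0.2843072 ]
top toy 136 [552.1 285.7] 14.4 [0.55222464 0.2853969 ]
top bottle 202 [503.  442.9] 16.1
top bottle 175 [503.  442.9] 16.1
top clip (array([ 608.6, -110.9]), array([35.3, 20. ]), -82.21) 121
  pp red_tray 0.85 [580.3 125.4   0. ]
  pp red_tray 0.75 [546.1 283.1   0. ]
  pp blue_tray 0.66 [ 552.4 -118.5    0. ]
  pp blue_tray 0.16 [ 373.7 -311.6    0. ]
  pp clip 0.92 [ 626.2 -107.5    5. ]
  pp yellow_dish 0.72 [359.6 319.3   0. ]
  pp chew_toy 0.79 [546.3 284.    0. ]
  pp chew_toy 0.59 [535.3 343.9   0. ]
  pp chew_toy 0.59 [640.9 312.5   0. ]
  pp bottle 0.73 [498.8 449.4   0. ]
  pp bottle 0.32 [587.6 125.6   0. ]
  pp bottle 0.21 [553.5 288.8   0. ]
  pp comb 0.88 [ 509.7 -428.     0. ]
scene red_tray 1094 (array([578.8, 129.9]), array([
[... 196 characters left out ...]
1 330.6] 34.8
scene white_dish 148 [ 565.8 -313.7] 36.4
scene toy 166 [552.2 288.5] 15.7 [0.55486162 0.29064383]
scene toy 125 [554.  287.8] 15.3 [0.55317463 0.28927074]
scene bottle 221 [503.  445.7] 17.6
scene bottle 175 [502.3 446.2] 17.2
scene clip (array([ 632.5, -104. ]), array([77. , 63.1]), -83.21) 237
  pp red_tray 0.88 [575.3 139.2   0. ]
  pp blue_tray 0.97 [ 557.6 -115.     0. ]
  pp clip 0.96 [ 633.3 -107.9    5. ]
  pp clip 0.16 [365.1 335.    5. ]
  pp yellow_dish 0.67 [360.3 328.6   0. ]
  pp chew_toy 0.91 [639.7 304.4   0. ]
  pp chew_toy 0.85 [559.2 286.8   0. ]
  pp chew_toy 0.62 [539.3 355.5   0. ]
  pp bottle 0.73 [504.3 445.2   0. ]
  pp comb 0.58 [ 510.8 -423.7    0. ]
```

```bash
cat >> h.py <<'E'
G=arm.grip_point_offset
def R(a):
    a=np.radians(a); y=np.array([np.cos(a),np.sin(a),0]); z=np.array([0,0,-1.]); return np.stack([np.cross(y,z),y,z],1)
def pick_R(p,a):
    q0=np.array(arm.read_q()); o=None
    for k in(0,180):
        q=arm.solve_ik(list(p),R(a+k))
        if q is not None:
            c=np.abs(np.array(q)-q0).max()
            if o is None or c<o[0]: o=(c,R(a+k))
    return o[1] if o else None
def hover(x,y,z,a):   # z = grasp-point height
    p=[x,y,z+G]; r=pick_R(p,a); assert r is not None,"unreachable"; arm.move_to(p,r)
def down(x,y,z,v=.1): arm.move_straight([x,y,z+G],velocity=v)
def st(m=""): print(m,"t",round(arm.read_t(),2),"w",round(arm.read_grip_width(),3),"F",np.round(arm.read_wrist_force(),1),"g",np.round(np.array(arm.read_tcp_pos())-[0,0,G],4),"q",np.round(arm.read_q(),0))
def tray(c,yaw,x,y):
    a=np.radians(yaw); return c[0]+x*np.cos(a)-y*np.sin(a), c[1]+x*np.sin(a)+y*np.cos(a)
RED=(.5795,.1285);RY=-6.75;BLUE=(.555,-.1185);BY=8.9
E
python3 - <<'E'
from h import *
print(G); st()
hover(.362,.328,.13,-6.75); st("hover")
s=arm.snapshot("wrist"); save(s,"w1"); P,e=best("yellow_dish",s)
if P is not None:
    W=P[P[:,2]>.028]; print(cv2.minEnclosingCircle((W[:,:2]*1000).astype(np.float32)),np.median(W[:,2]))
E
```

```text
0.1547
 t 2.65 w 1.001 F [ 0.   0.9 -0.8] g [0.2176 0.5051 0.25  ] q [ 83.  15.   6.   0. -82. -16.]
hover t 3.66 w 0.996 F [-0.5 -0.1 -0.1] g [0.3621 0.3287 0.1307] q [ 61.  12. -15.   0. -63. -67.]
((362.31634521484375, 325.145263671875), 32.96355438232422) 0.03317277284134154
```

View pics/w1.png

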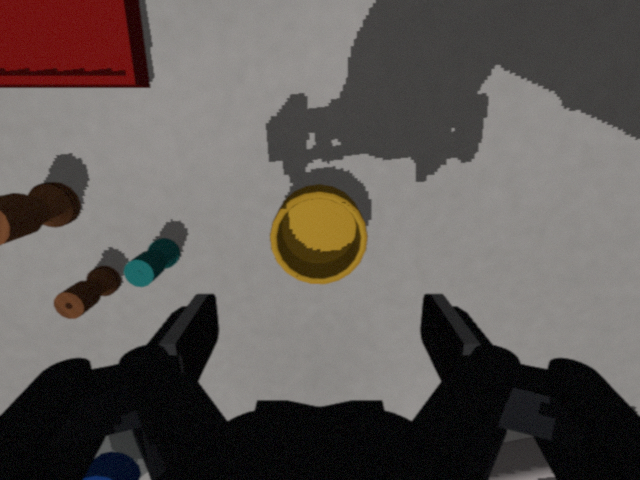

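The wrist picture shows the dish at (319,235). Its fit agrees with the top camera to 1 mm, so I'll use the top-camera values.

```bash
sed -i 's/^RED=.*/RED=(.5802,.1271);RY=-6.75;BLUE=(.5556,-.1196);BY=8.85/' h.py
python3 - <<'E'
from h import *
down(.3622,.3255,.13,.1); down(.3622,.3255,.023,.08); st("down")
arm.close(40); st("closed")
down(.3622,.3255,.13,.1); st("lift")
x,y=tray(RED,RY,-.02,0)
hover(x,y,.13,RY); st("over")
s=arm.snapshot("wrist"); save(s,"w2"); C=cloud(s)
P,e=best("yellow_dish",s)
print(rect(P),P.min(0),P.max(0),np.percentile(P[:,2],[1,5,50,95]))
E
```

```text
down t 5.49 w 1.001 F [-0.5 -0.7 -0.1] g [0.3623 0.3257 0.0235] q [ 60.  19. -24.   0. -47. -67.]
closed t 5.83 w 0.754 F [-1.6 -1.9  6. ] g [0.3624 0.3257 0.0238] q [ 60.  19. -24.   0. -47. -67.]
lift t 7.04 w 0.752 F [ 0.7 -0.9 -2.3] g [0.362  0.3253 0.1292] q [ 60.  12. -16.  -0. -63. -67.]
over t 8.12 w 0.754 F [-0.9  0.5 -1.9] g [0.5599 0.1302 0.1298] q [ 29.  21.  -3.  -0. -66. -35.]
(array([576.7, 185.3]), array([169.2, 120. ]), -79.04) [ 0.50330818  0.09662765 -0.00082667] [0.62127274 0.27845192 0.14126066] [0.11039356 0.11086917 0.12289969 0.13976101]
```

View pics/w2.png

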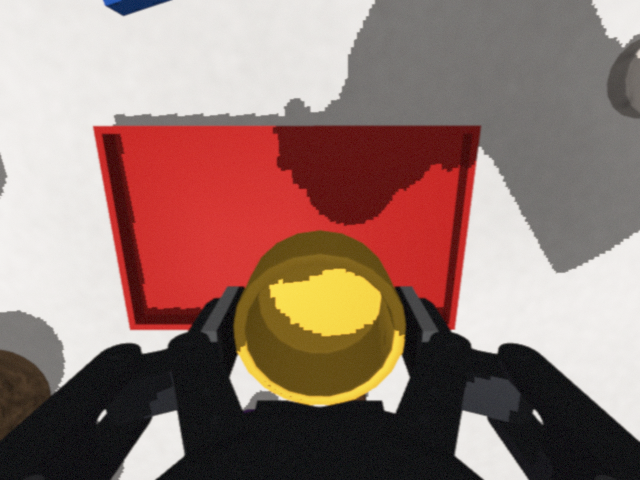

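Dish held level between the pads at (319,320), with the red tray below it. Lowering it now.

```bash
python3 - <<'E'
from h import *
x,y=tray(RED,RY,-.02,0)
down(x,y,.035,.1)
for z in(.0325,.0305,.0290,.0280):
    down(x,y,z,.03); F=arm.read_wrist_force()[2]; print(z,round(F,1))
    if F>1.5: break
arm.gripper_open(); st("open")
g=arm.read_tcp_pos(); down(x,y,.14,.12)
hover(.5523,.2856,.15,-14); st()
s=arm.snapshot("top"); save(s,"t2"); P,e=best("yellow_dish",s); W=P[P[:,2]>.03]; print("dish",cv2.minEnclosingCircle((W[:,:2]*1000).astype(np.float32)),np.median(W[:,2]))
s=arm.snapshot("wrist"); save(s,"w3"); P,e=best("chew_toy",s,np.array([.552,.286])); W=P[P[:,2]>.055]; print("toy",cv2.minEnclosingCircle((W[:,:2]*1000).astype(np.float32)),np.median(W[:,2]))
E
```

```text
0.0325 -2.4
0.0305 -2.1
0.029 -2.4
0.028 5.0
open t 10.67 w 1.0 F [ 0.5 -0.4 -0.6] g [0.5604 0.1295 0.0279] q [ 29.  27. -10.   0. -53. -35.]
 t 12.43 w 0.995 F [-0.1 -0.4 -0. ] g [0.552  0.2861 0.149 ] q [ 42.  25.   7.  -0. -72. -56.]
dish ((559.1300659179688, 129.44358825683594), 32.83468246459961) 0.03912532806615976
toy ((552.6962890625, 284.87548828125), 14.11890983581543) 0.05954806877623675
```

View pics/w3.png

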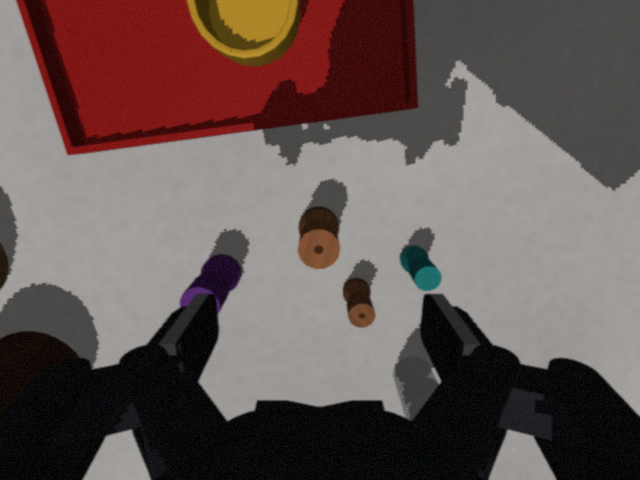

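View pics/t2.png

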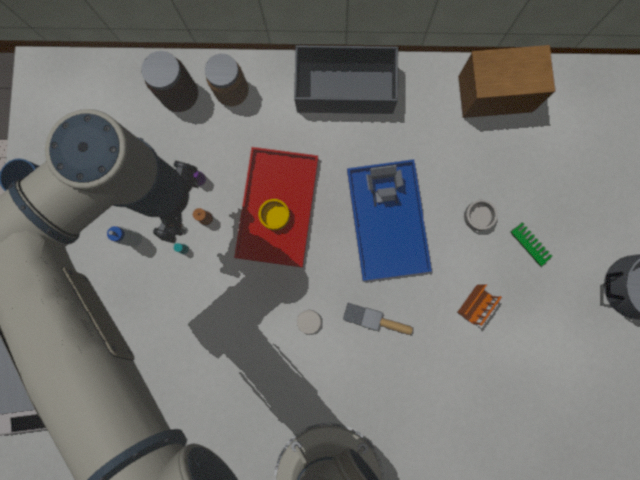

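The dish stands flat in the red tray: rim at z = 39 mm, top picture (273,214). The large brown toy is centred between the jaws at (319,249) in the wrist picture. The purple and turquoise toys are clear of the fingers' path.

```bash
python3 - <<'E'
from h import *
tx,ty=.5525,.2852
down(tx,ty,.1,.1); down(tx,ty,.051,.08); st("down")
arm.close(30); st("closed")
down(tx,ty,.17,.1); st("lift")
x,y=.5592,.1294
hover(x,y,.15,RY+90-80); st("over")
s=arm.snapshot("wrist"); save(s,"w4")
for q in("chew_toy",):
    C=cloud(s)
    for e in arm.cut_out(q,s)[:3]:
        P=C[e["mask"]&(s["depth"]>0)]; print(e["p"],e["rect"],np.percentile(P,[2,50,98],0).round(4).tolist())
E
```

```text
down t 14.03 w 0.996 F [0.1 0.1 0. ] g [0.5527 0.2854 0.0515] q [ 42.  30.  -1.   0. -59. -56.]
closed t 14.59 w 0.321 F [-0.9  0.4  1.9] g [0.5526 0.2853 0.0513] q [ 42.  30.  -1.   0. -59. -56.]
lift t 15.93 w 0.317 F [ 0.5 -0.4 -0.5] g [0.5523 0.2851 0.1691] q [ 42.  25.   9.  -0. -74. -56.]
over t 16.61 w 0.319 F [-0.5 -0.5 -0.8] g [0.5592 0.1289 0.1498] q [ 29.  20.  -1.  -0. -69. -25.]
0.85 [284.7, 244.2, 352.6, 364.0] [[0.5465, 0.1137, 0.1037], [0.5593, 0.1214, 0.1571], [0.572, 0.1401, 0.159]]
0.57 [186.3, 410.9, 215.0, 452.9] [[0.5861, 0.1207, -0.0], [0.6445, 0.2916, 0.0538], [0.6761, 0.3559, 0.2142]]
```

View pics/w4.png

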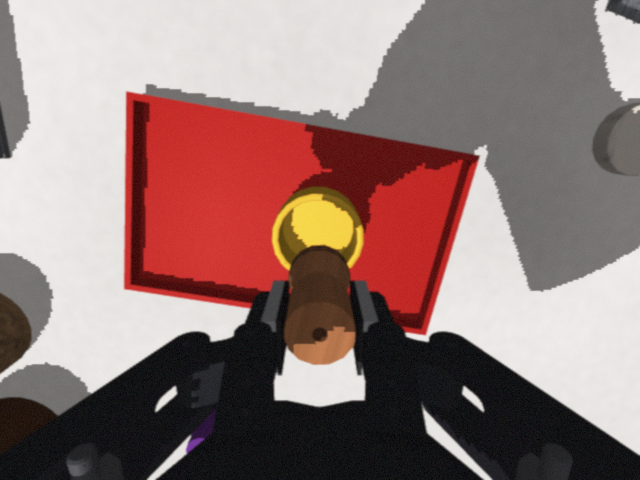

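Toy held upright by the head at (320,305), over the dish at (319,228).

```bash
python3 - <<'E'
from h import *
x,y=.5592,.1294
down(x,y,.067,.1)
for z in(.0645,.063,.0615,.0605,.0595):
    down(x,y,z,.03); F=arm.read_wrist_force()[2]; print(z,round(F,1))
    if F>1.2: break
arm.gripper_open(); st("open")
down(x,y,.16,.12)
cx,cy=.506,-.4315
hover(cx,cy,.13,42.5+90); st("comb")
s=arm.snapshot("top"); save(s,"t3"); P,e=best("yellow_dish",s); W=P[P[:,2]>.03]; print("dish",cv2.minEnclosingCircle((W[:,:2]*1000).astype(np.float32)),np.median(W[:,2]))
P,e=best("chew_toy",s,np.array([.559,.129])); W=P[P[:,2]>.06]; print("toy",cv2.minEnclosingCircle((W[:,:2]*1000).astype(np.float32)),np.median(W[:,2]))
s=arm.snapshot("wrist"); save(s,"w5"); P,e=best("comb",s); W=P[P[:,2]>.007]; print("comb",rect(W),np.median(W[:,2]),e["p"])
E
python3 -c "
import cv2;a=cv2.imread('pics/t3.png');cv2.imwrite('pics/t3c.png',cv2.resize(a[130:290,220:440],None,fx=3.5,fy=3.5))"
```

```text
0.0645 -0.5
0.063 -0.9
0.0615 4.8
open t 19.04 w 1.0 F [ 0.3 -0.1 -0.6] g [0.5592 0.1294 0.0614] q [ 29.  25.  -8.  -0. -57. -25.]
comb t 22.05 w 1.001 F [0.5 0.8 0.8] g [ 0.5067 -0.4306  0.1302] q [-27.  31.  13.  -0. -72. -20.]
dish ((559.3712768554688, 129.95895385742188), 32.88671875) 0.039336117227268375
toy ((558.752197265625, 130.21286010742188), 14.163193702697754) 0.07134581558880848
comb (array([ 508.3, -434.5]), array([99.5, 34.9]), 40.87) 0.010807128830343349 0.72
```

View pics/w5.png

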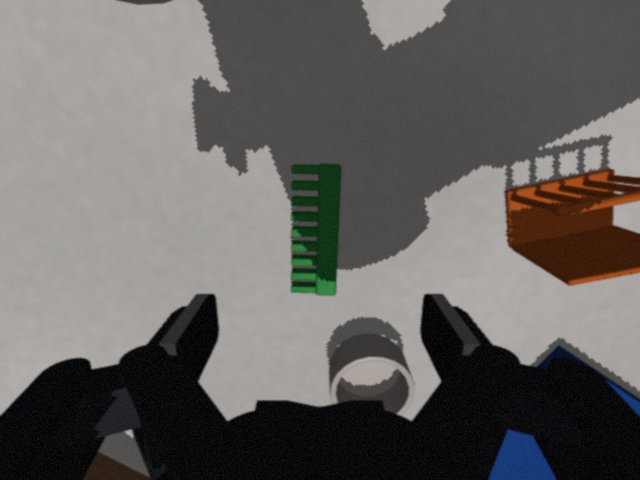

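View pics/t3c.png

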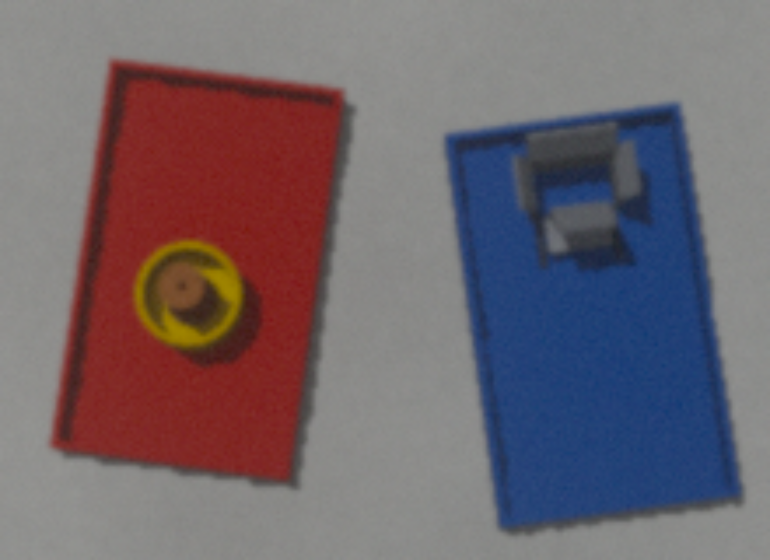

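Toy in the dish: its centre is within 1 mm of the dish's and its top is at z = 71 mm. Comb at (317,229) in the wrist picture, teeth to the left; the white dish (370,385) and the rack (560,225) are clear of the jaws.

```bash
python3 - <<'E'
from h import *
cx,cy=.5073,-.4327
arm.move_straight([cx,cy,.08+G],velocity=.12,orientation=pick_R([cx,cy,.08+G],131.3)); down(cx,cy,.03,.1)
for z in(.024,.0195):
    down(cx,cy,z,.04); st("d")
    if arm.read_wrist_force()[2]>3: break
arm.close(30); st("closed")
down(cx,cy,.15,.1); st("lift")
x,y=tray(BLUE,BY,-.052,0)
hover(x,y,.13,BY); st("over")
s=arm.snapshot("wrist"); save(s,"w6"); P,e=best("comb",s); print(rect(P),np.percentile(P[:,2],[2,50,98]))
print(arm.read_eef_rot())
E
```

```text
d t 23.82 w 0.998 F [-0.7 -0.4  0.4] g [ 0.5072 -0.4327  0.024 ] q [-27.  36.   5.  -0. -59. -22.]
d t 24.07 w 1.002 F [-0.1  0.1  0.3] g [ 0.5072 -0.4326  0.0191] q [-27.  36.   5.  -0. -59. -22.]
closed t 24.6 w 0.388 F [ 0.5 -0.3  0.9] g [ 0.5074 -0.4327  0.0198] q [-27.  36.   5.   0. -59. -22.]
lift t 26.06 w 0.387 F [-0.4 -0.8 -0.1] g [ 0.5072 -0.4326  0.1491] q [-27.  30.  15.  -0. -75. -22.]
over t 27.23 w 0.384 F [ 0.5 -1.  -0.4] g [ 0.5045 -0.1283  0.1302] q [  3.  15. -11.   0. -64.   6.]
(array([502.2, -75. ]), array([210.1,  42.8]), -86.83) [0.11177798 0.12064901 0.12291789]
[[ 1.51655156e-01 -9.88433455e-01  1.36656582e-04]
 [-9.88433430e-01 -1.51655186e-01 -2.42701084e-04]
 [ 2.60618550e-04 -9.82690629e-05 -9.99999961e-01]]
```

View pics/w6.png

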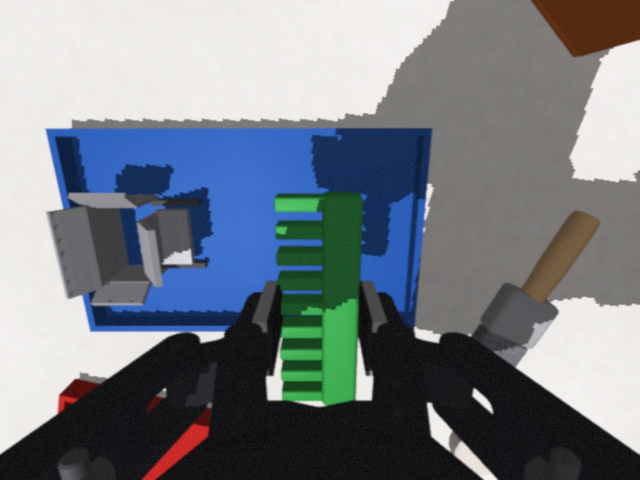

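Comb held level and crosswise at (319,300), above the open part of the blue tray; the clip is at the left (120,245).

```bash
python3 - <<'E'
from h import *
x,y=tray(BLUE,BY,-.052,0)
down(x,y,.032,.1)
for z in(.0285,.0265,.025,.024,.023):
    down(x,y,z,.03); F=arm.read_wrist_force()[2]; print(z,round(F,1))
    if F>1.5: break
arm.gripper_open(); st("open")
down(x,y,.14,.12)
# view the clip
x,y=tray(BLUE,BY,.04,0)
hover(x,y,.19,BY); st()
s=arm.snapshot("wrist"); save(s,"w7")
P,e=best("comb",s); W=P[P[:,2]>.01]; print("comb",rect(W),np.percentile(W[:,2],[5,50,95]))
P,e=best("blue_tray",s); W=P[(P[:,2]>.014)&(P[:,2]<.026)]; print("tray",rect(W))
P,e=best("clip",s); a=np.radians(BY); d=P[:,:2]-np.array(BLUE)
tx=d@[np.cos(a),np.sin(a)]; ty=d@[-np.sin(a),np.cos(a)]
for lo,hi in((.008,.03),(.03,.045),(.045,.054),(.054,.065)):
    m=(P[:,2]>lo)&(P[:,2]<hi)
    print(lo,m.sum(),np.percentile(tx[m],[0,1,10,50,90,99,100]).round(4),np.percentile(ty[m],[0,1,10,50,90,99,100]).round(4))
np.savez("clip.npz",tx=tx,ty=ty,z=P[:,2])
for e in arm.pinpoint("clip",s)[:1]:
    f,cx,cy=K(s);T=np.array(s["pose"]);dd=T[:3,:3]@[(e["xy"][0]-cx)/f,(e["xy"][1]-cy)/f,1]
    p=(T[:3,3]+dd*(.005-T[2,3])/dd[2]);d=p[:2]-BLUE; print("pp",e["p"],d@[np.cos(a),np.sin(a)],d@[-np.sin(a),np.cos(a)])
E
```

```text
0.0285 -1.0
0.0265 0.2
0.025 -1.4
0.024 5.4
open t 30.03 w 0.999 F [0.5 1.1 0. ] g [ 0.5042 -0.1276  0.0239] q [  3.  22. -19.   0. -49.   6.]
 t 31.65 w 1.0 F [-0.4 -0.2 -0.8] g [ 0.5954 -0.1132  0.1886] q [  4.  22.   8.  -0. -76.   5.]
comb (array([ 504.5, -128.3]), array([99.3, 35.7]), -81.03) [0.01198873 0.01554898 0.01745267]
tray (array([ 555.7, -120.5]), array([251. , 149.4]), 8.79)
0.008 1233 [0.0342 0.0352 0.0415 0.0603 0.0951 0.0953 0.1203] [-0.0304 -0.0287 -0.0253 -0.0055  0.0249  0.0254  0.0454]
0.03 1585 [0.057  0.0603 0.0631 0.0854 0.0969 0.0987 0.1006] [-0.0372 -0.0341 -0.0311  0.0057  0.0299  0.0321  0.0365]
0.045 1584 [0.0497 0.0531 0.0559 0.0959 0.1031 0.1051 0.1096] [-0.0385 -0.0383 -0.0361 -0.0034  0.0328  0.0356  0.0364]
0.054 957 [0.045  0.045  0.0465 0.0529 0.1078 0.109  0.1094] [-0.0291 -0.0283 -0.0192 -0.0022  0.0162  0.0255  0.0264]
pp 0.72 0.07738843846379691 -0.0007288450406136481
```

View pics/w7.png

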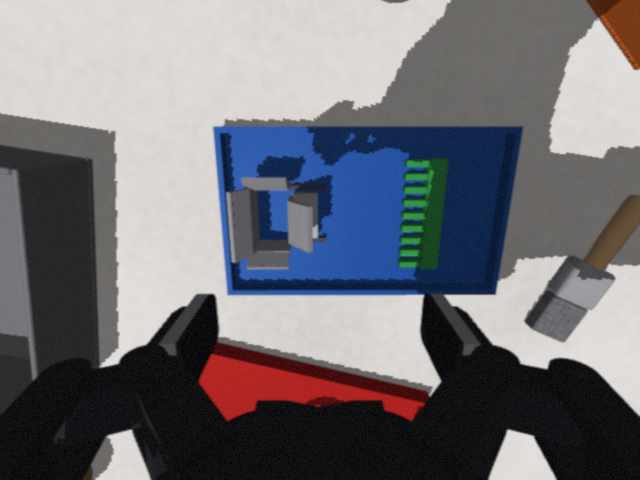

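Comb flat in the blue tray at (422,213), about 52 mm on the -x side of the tray centre. Clip at (265,222): back face at tray x = 95 mm, so the clip axis is at tray x = 77 mm, y about 0. Now the bottle.

```bash
python3 - <<'E'
from h import *
arm.gripper_open()
bx,by=.503,.443
hover(bx,by,.2,-7); st()
s=arm.snapshot("wrist"); save(s,"w8"); P,e=best("bottle",s)
W=P[(P[:,2]>.098)&(P[:,2]<.112)]; print(cv2.minEnclosingCircle((W[:,:2]*1000).astype(np.float32)),np.median(W[:,2]),P[:,2].max(),len(W))
s=arm.snapshot("top"); save(s,"t4")
E
```

```text
t 34.15 w 1.002 F [-0.   0.5 -0. ] g [0.5036 0.4422 0.2001] q [ 55.  29.  21.   0. -82. -62.]
((503.3495178222656, 442.5005187988281), 15.46525764465332) 0.10553747178197281 0.12291605926826907 1459
```

View pics/w8.png

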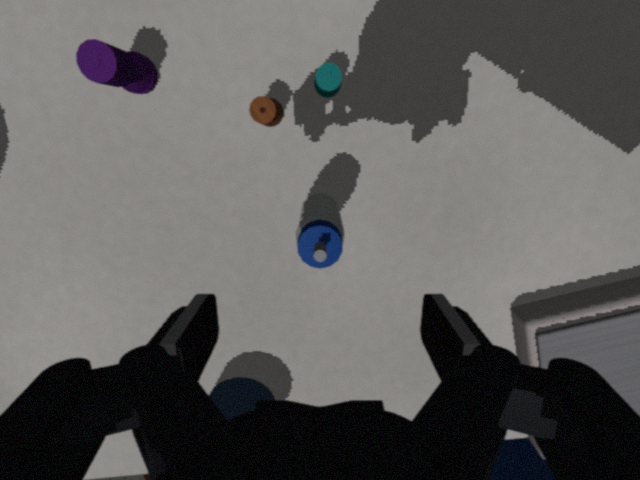

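Bottle upright, cap at (320,245), cap centre (503.3, 442.5) mm; nothing lies in the jaws' path.

```bash
python3 - <<'E'
from h import *
bx,by=.5033,.4426
down(bx,by,.12,.12); down(bx,by,.078,.06); st("down")
arm.close(60); st("closed")
down(bx,by,.2,.1); st("lift")
x,y=tray((.5556,-.1200),BY,.0765,0); print(x,y)
hover(x,y,.2,BY); st("over")
s=arm.snapshot("wrist"); save(s,"w9"); s=arm.snapshot("scene"); save(s,"s9")
P,e=best("bottle",s); print(np.percentile(P,[1,50,99],0).round(3).tolist())
W=P[(P[:,2]>.21)&(P[:,2]<.24)]; print(len(W)); W=P[(P[:,2]>.1)&(P[:,2]<.16)]
a=cv2.imread("pics/s9.png");u,v=[int(t) for t in e["rect"][:2]]
cv2.imwrite("pics/s9c.png",cv2.resize(a[max(0,v-60):v+120,max(0,u-80):u+120],None,fx=3.5,fy=3.5,interpolation=2))
E
```

```text
down t 35.97 w 1.001 F [-0.5 -0.2  0.1] g [0.5035 0.4427 0.0784] q [ 55.  33.   9.   0. -66. -62.]
closed t 36.49 w 0.402 F [0.3 0.9 1.4] g [0.5035 0.4428 0.0786] q [ 55.  33.   9.   0. -66. -62.]
lift t 37.86 w 0.403 F [-0.1  0.  -2.8] g [0.5032 0.4425 0.199 ] q [ 55.  29.  21.  -0. -82. -62.]
0.6311892292382529 -0.10823061500473155
over t 39.89 w 0.397 F [ 0.9 -0.3 -1.7] g [ 0.6314 -0.1073  0.2   ] q [  4.  26.  15.  -0. -79.   5.]
[[0.537, -0.251, -0.001], [0.634, -0.09, 0.18], [0.649, -0.083, 0.247]]
142
```

View pics/w9.png

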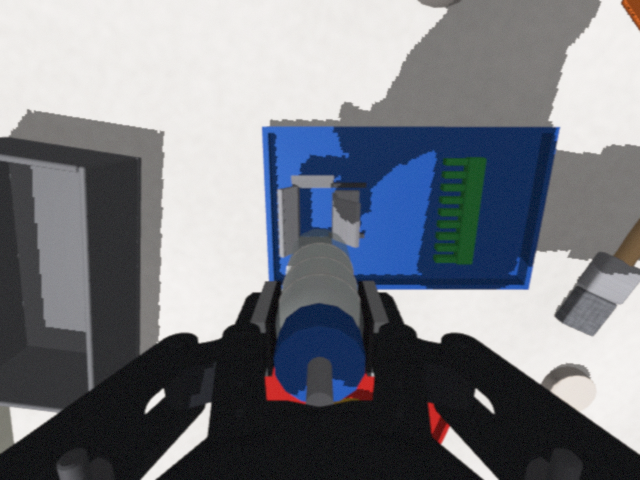

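View pics/s9c.png

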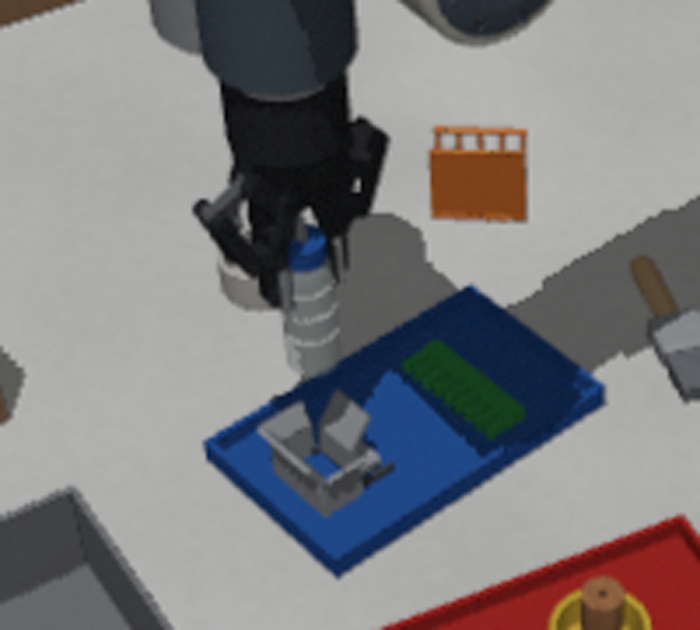

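Bottle held upright at (319,310) in the wrist picture. The scene crop shows it directly above the clip. Pressing it in step by step, watching the force.

```bash
python3 - <<'E'
from h import *
x,y=tray((.5556,-.1200),BY,.0765,0)
down(x,y,.145,.08)
for z in np.r_[np.arange(.138,.0845,-.004),.0855,.0845,.0835,.0828,.082]:
    down(x,y,z,.04); F=np.array(arm.read_wrist_force()); g=np.array(arm.read_tcp_pos())
    print(round(z,4),np.round(F,1),np.round(g-[x,y,G],4),round(arm.read_grip_width(),3))
    if np.abs(F).max()>35: print("STOP");break
    if z<.0855 and F[2]>22: break
s=arm.snapshot("wrist"); save(s,"w10"); s=arm.snapshot("scene"); save(s,"s10")
a=cv2.imread("pics/s10.png")
cv2.imwrite("pics/s10c.png",cv2.resize(a[130:290,200:360],None,fx=3.5,fy=3.5,interpolation=2))
E
```

```text
0.138 [ 0.4  0.4 -1.8] [-1.000e-04 -0.000e+00  1.377e-01] 0.402
0.134 [-0.2 -0.1 -1.8] [-1.000e-04  0.000e+00  1.337e-01] 0.395
0.13 [ 0.4  0.9 -2.1] [-1.000e-04  0.000e+00  1.296e-01] 0.394
0.126 [ 1.  -0.5 -1.5] [-1.000e-04  0.000e+00  1.256e-01] 0.401
0.122 [ 1.9 -0.7 -1.7] [0.0004 0.     0.1222] 0.402
0.118 [2.4 0.3 1.3] [ 0.0005 -0.      0.1186] 0.401
0.114 [ 3.2 -0.1  5. ] [ 5.000e-04 -1.000e-04  1.152e-01] 0.399
0.11 [ 4.3 -0.2 -2.1] [1.000e-04 0.000e+00 1.096e-01] 0.405
0.106 [ 3.2  0.5 -2.5] [-1.000e-04  1.000e-04  1.051e-01] 0.396
0.102 [ 3.7  0.8 -4.3] [-2.000e-04  1.000e-04  1.013e-01] 0.399
0.098 [ 3.6  0.4 -3.2] [-0.0002  0.      0.0975] 0.403
0.094 [ 3.8  0.5 -2.7] [-0.0001  0.      0.0936] 0.398
0.09 [ 3.8 -0.2 -3. ] [-0.0001  0.      0.0895] 0.397
0.086 [ 3.6 -0.7 -3. ] [-0.0002 -0.      0.0855] 0.395
0.0855 [ 3.9  0.2 -1.9] [-0.      0.      0.0854] 0.398
0.0845 [3.6 1.2 0. ] [ 0.     -0.      0.0847] 0.399
0.0835 [ 3.7  0.3 -1.3] [0.0001 0.     0.0836] 0.401
0.0828 [2.2 1.9 5. ] [ 0.0001 -0.      0.0836] 0.399
0.082 [0.2 1.5 9.7] [ 0.0001 -0.      0.0836] 0.399
```

View pics/s10c.png

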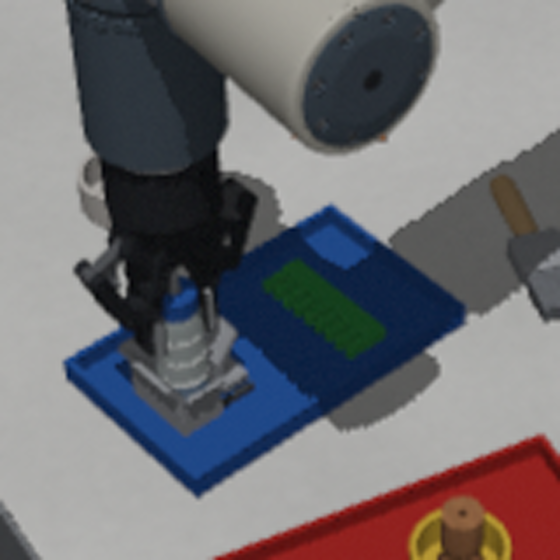

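View pics/w10.png

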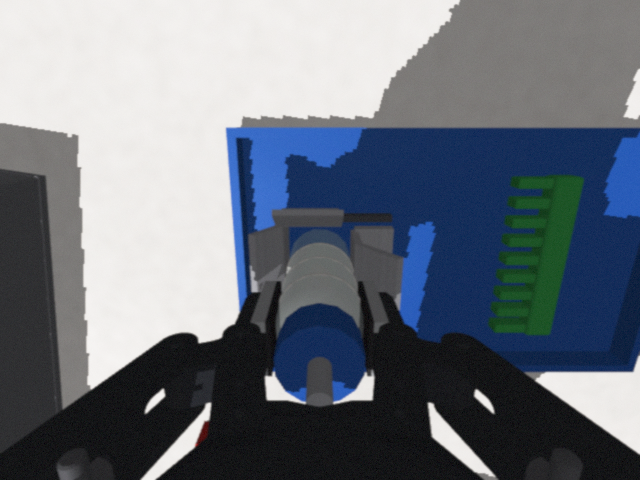

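The bottle stopped firmly at grasp height 83.6 mm, where floor contact was expected, and the push peak was about 5 N. Releasing and checking.

```bash
python3 - <<'E'
from h import *
x,y=tray((.5556,-.1200),BY,.0765,0)
arm.gripper_open(); st("open")
down(x,y,.2,.08); 
xx,yy=tray((.5556,-.1200),BY,-.01,0)
down(xx,yy,.24,.15); st()
s=arm.snapshot("wrist"); save(s,"w11"); P,e=best("bottle",s); a=np.radians(BY)
def t(P): d=P[:,:2]-np.array((.5556,-.12)); return np.stack([d@[np.cos(a),np.sin(a)],d@[-np.sin(a),np.cos(a)]],1)
T=t(P)
for lo,hi in((.104,.116),(.07,.086)):
    m=(P[:,2]>lo)&(P[:,2]<hi); print(m.sum(),cv2.minEnclosingCircle((T[m]*1000).astype(np.float32)),np.median(P[m,2]))
print("zmax",P[:,2].max())
P,e=best("clip",s);T=t(P)
m=(P[:,2]>.054)&(P[:,2]<.065)&(T[:,0]<.07); print("gate top",np.percentile(T[m,0],[1,50,99]))
m=(P[:,2]>.008)&(P[:,2]<.03)&(T[:,0]<.07); print("low",np.percentile(T[m,0],[1,50,99]))
q=arm.read_q(); arm.goto_joints([60,0,0,0,-80,0]); st()
s=arm.snapshot("top"); save(s,"t11"); 
for n,z,c in(("yellow_dish",.03,None),("chew_toy",.06,np.array([.559,.13])),("bottle",.1,None),("white_dish",.03,None)):
    P,e=best(n,s,c); W=P[(P[:,2]>z)&(P[:,2]<.115)]; print(n,cv2.minEnclosingCircle((W[:,:2]*1000).astype(np.float32)),np.median(W[:,2]))
P,e=best("hay_rack",s); print("rack",rect(P[P[:,2]>.01]))
sc=arm.snapshot("scene"); save(sc,"s11"); A=cv2.imread("pics/s11.png")
cv2.imwrite("pics/s11c.png",cv2.resize(A[170:350,205:405],None,fx=3.3,fy=3.3,interpolation=2))
E
```

```text
open t 46.37 w 1.001 F [-0.1 -0.2 -0.4] g [ 0.6311 -0.1083  0.0817] q [  4.  30.   4.  -0. -64.   5.]
 t 48.77 w 0.998 F [ 0.7 -0.4  0.2] g [ 0.546  -0.1214  0.2395] q [  3.  16.   6.  -0. -81.   5.]
1142 ((76.86308288574219, -0.3074359595775604), 15.577000617980957) 0.11045277441143614
245 ((76.77145385742188, -0.3686103820800781), 18.119667053222656) 0.0781050591568106
zmax 0.12809269225567727
gate top [0.03871062 0.04208632 0.04713929]
low [0.03484617 0.04261843 0.06880957]
 t 50.7 w 1.0 F [ 0.9  0.4 -0.4] g [0.3509 0.298  0.3281] q [ 60.   0.  -0.   0. -80.   0.]
yellow_dish ((559.5774536132812, 129.90692138671875), 33.04972839355469) 0.03926367727322244
chew_toy ((558.0928955078125, 129.24778747558594), 13.225326538085938) 0.07134066340122791
bottle ((630.6978759765625, -106.95105743408203), 15.516511917114258) 0.1114699546046578
white_dish ((566.3397827148438, -318.0929870605469), 33.025352478027344) 0.03473894661536514
rack (array([ 373.3, -309.9]), array([75.4, 46.6]), -35.71)
```

View pics/w11.png

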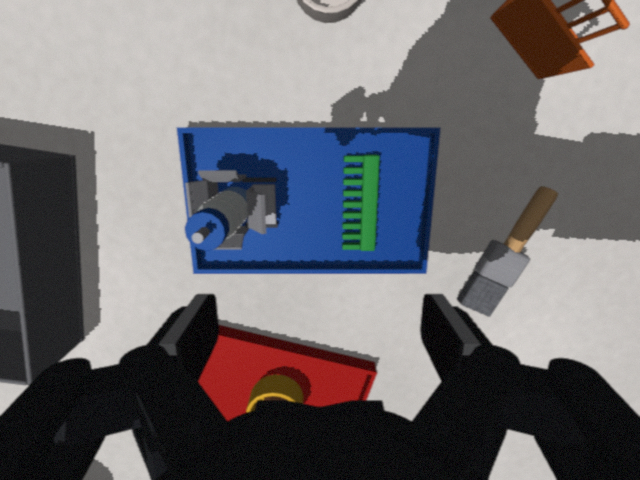

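View pics/s11c.png

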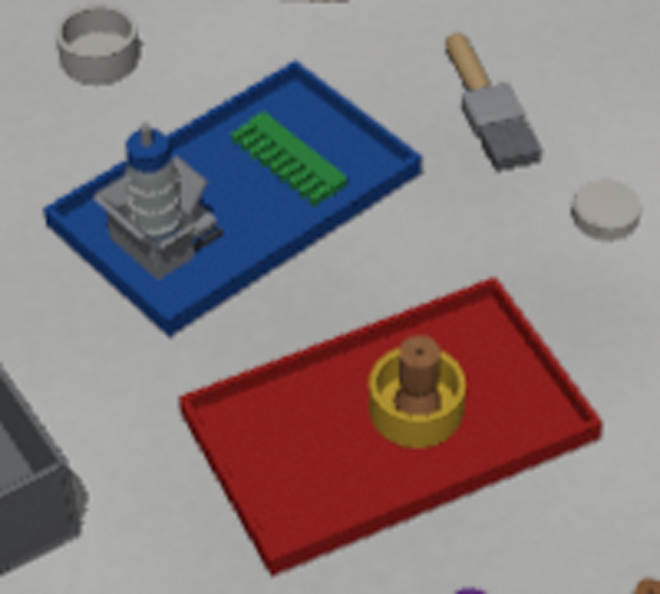

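The pictures show everything in place. The bottle is upright in the clip, with its cap top at 111 mm (fully down) and the gate edge moved by about 6 mm. The comb lies flat and the toy stands in the dish.

```bash
python3 -c "
from bench import arm
print(arm.close_job(), arm.read_t())"
```

```text
the job is handed in; nothing more can be done
the job is handed in; nothing more can be done
```

I made up both kits in the required order and handed the job in at about 51 s on the robot's clock, against the 118 s limit. The hand-in call gave no verdict.

Last checks before handing in:
- **Yellow dish:** flat in the red tray, with its rim at z = 39 mm.
- **Chew toy:** the large brown one stands upright about 2 mm from the dish centre, its top at z = 71 mm. I left the purple, turquoise and small brown ones alone.
- **Comb:** flat and crosswise in the blue tray, about 52 mm to the -x side of the tray centre.
- **Bottle:** upright within 1 mm of the clip axis, cap top at z = 111 mm, so fully down. The gate edge had moved about 6 mm. The push took about 5–7 N, and the bottle stopped firmly at the floor.
- **Left alone:** the white dish was within 1 mm of its first measured place. The hay rack looked unmoved, but I had no equally precise starting fit to compare it with.

The scene camera read y about 3–5 mm higher than the top and wrist cameras, which agreed within about 1–3 mm. I used the top and wrist values. No check failed.

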